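# Grease the sampler slide at its service station

## Robot

A 7-joint arm with a two-finger parallel gripper is mounted at the origin on the work surface. World frame = base frame: x ahead of the robot, y to its left, z up, the work surface at z = 0. Lengths are in m, angles in degrees, forces in N, time in s.
With the tool pointing down it reaches from about 0.425 to 0.875 m from the base axis. Payload 4.7 kg.
Tool frame: the origin (TCP) lies at the very end of the fingers, on their centre line; the grasp point (between the pads) lies 19 mm behind it; z points along the fingers, y is the line along which they close (so a half turn about z gives the same grasp; the last joint's range is limited). The gripper opens to 87 mm and grips with 3 to 60 N. Pads are 19 mm wide; open, the fingers measure 117 mm over their backs; the gripper's body (75 mm by 190 mm) begins 51 mm behind the grasp point.
Start: joints at [-62.848, 18.392, -4.016, 83.108, 1.295, 78.541, -3.26], TCP at [0.288, 0.582, 0.223] pointing down, gripper open.
Joint ranges: [-163.93, 163.93], [-17.29, 119.83], [-79.2, 71.16], [3.27, 140.29], [-89.18, 269.18], [5.43, 117.66], [-154.24, 154.24]. Speed limits (degrees/s): [147.25, 147.25, 180, 180, 180, 180, 180].

## Interface

Orientations are given as [roll, pitch, yaw] about the fixed x, y, z axes, in that order (R = Rz(yaw) Ry(pitch) Rx(roll)).
In Python, from cell import get_obs, read_camera, sign_off, silhouettes gives the robot as it stands.
- The arm moves only by the tool play_rows, never from a script. Its argument "steps" is a list that holds one entry, the list of rows, each a list of 7 numbers: the shift along the tool's x, y, z in m, then the turn, a rotation vector about the tool's x, y, z in rad, then the finger opening in m, from 0 to 0.087. A call has 1 to 12 rows; each row shifts and turns the commanded pose from where the row before left it, along the tool's axes as they then stand; what a row does not reach is not made up. A row lasts 1/10 s, in which the tool goes at most 50 mm and 8.59 degrees, less where a joint would pass 70% of its speed; a pose out of reach is approached as far as the arm can. A call is refused whole if a number of a shift passes 0.05 or a number of a turn 0.15, either way. A call with a gripper value outside its range is refused whole. The fingers move at their own pace and stop on an object; "force" is the grip in N (left out, the last holds). Time passes only in rows, so rows that do not move let the fingers close. It gives the time, the measured TCP pose, the force, the opening and the grip force at its end, in the units of the state.
- get_obs(): the state, without advancing time (a new reading comes with each control period).
- read_camera(name): name is "scene" or "top"; returns a dict with "frame" (400x640x3 uint8, red, green, blue), "intrinsics" (3x3 intrinsics, pixels), "view" (4x4, takes a point from world to camera coordinates). Camera axes: x right, y up, looking along -z (the intrinsics and any distortion apply to the point x, -y, -z); pixel columns grow to the right and rows downward; lengths in m; the calibration is good to about 2 mm. A picture is of the moment at which its call begins. There is no depth.
- sign_off(): hands the job in; it is judged then, once.
Trained networks look in the newest picture that a camera, given by its name, has taken for a name from the list of things; names that differ only in an ending like _2 or _b are one class to them, and where a whole thing is asked for, a point or a joint stands for the part that bears it (a point fixed in the world has none). Each returns a list of dicts, best first, with "p" (0 to 1); they miss things now and then, are a little off and sometimes report something else, mostly with a low value. They report only what shows in the picture. A call takes as long as a camera call. They do not tell look-alikes from the thing itself.
- silhouettes(camera, name): "pixels" (400x640 bool, what is visible of it) and "extent" ([left, top, right, bottom] in pixels, round what is visible of it).
The state is a dict: "time_s": time; "qpos": joint angles; "joint_velocities": joint speeds; "effort": joint torques, N m; "tool_pos": TCP position; "tool_rot": TCP orientation; "force": force on the tool from outside, world axes, zero at the start; "wrist_torque": the same for the moment, N m; "grip_width": finger opening in m; "grasp_force": force on a finger pad.
Only numpy, scipy, OpenCV 4.12 (cv2) and the standard library are available. Lean on these libraries where they do the work, as an engineer would, in place of code of your own. Each camera call takes 0.05 s, during which the arm holds its last target. There are 200 camera calls.

## Task

Push the carriage of the sampler slide along its rail until it clicks into the detent at the service station. Then take the grease gun out of its holder and press its nose squarely onto the tilted nipple on the carriage until the sprung nipple snaps down, and finish while still holding the gun there, pressed down against the spring with the carriage in its detent. Leave the bottle, the tube rack and the wrench where they are.

Things in the scene. Friction and masses are not known exactly. Their poses are not given: they have to be found in the camera images.
- unit: Sampler slide fixed to the bench: base plate 96 x 360 x 12 mm, steel rail along its y (20 mm wide, top 27 mm above the bench), black end stops 42 mm high. Origin under the plate's centre, z up; its -x side looks to the robot. In the service station the carriage's centre is at y = +50 mm, its pointer at a dark index block on the plate's robot side.
- carriage (a joint): Grey carriage's position, m, along the unit's +y: 0 = in the service station's detent; starts 60 to 120 mm short of it (negative), can run 40 mm past. Block 66 (x) x 70 (y) mm, 22 to 58 mm above the bench. About 1 N of friction, stays where left; within 3 mm of 0 a sprung ball pulls it to 0; leaving the notch takes about 5 N.
- push_face (a point): Middle of the carriage's flat -y end face (66 mm wide), 45 mm above the bench, axes as the unit's: push here along the unit's +y. Room before it is free down to the rail's top, 27 mm above the bench. The carriage's centre is 35 mm further along +y.
- nipple: Brass nipple, conical head (8 mm, narrowing over 5 mm to a 2 mm tip) on a 6 mm stem, 17 mm out of a steel boss 26 mm in diameter on top of the carriage. Origin at its tip; z points out along the nipple, leaning 0.5 rad from vertical to the unit's -x (towards the robot); y as the unit's. Tip 87 mm above the bench, 12 mm to -x of the carriage's centre. Pressed, it slides back into the boss.
- nipple_slide (a joint): How far the nipple is pressed in along its axis, m: 0 = out, 0.0085 = hard stop. The spring pushes back with 4 N at first, about 12 N at 3.3 mm, then snaps through, falls to about 7 N at 6.5 mm and rises to 12 N at the stop. Snapped down is beyond 5 mm, best about 6 to 7 mm. Let go, it springs back out.
- gun: Grease gun, 0.22 kg, 96 mm long, round about z, upright nose-down in its holder. Origin at the centre of the nose's mouth, z towards the cap. Nose 20 mm in diameter to 12 mm, socket 13 mm in diameter, 7 mm deep; neck 15 mm to 26 mm; body 28 mm in diameter, 26 to 86 mm; black cap 31 mm to 96 mm. Grip the body 58 mm from the mouth with 60 N or more. In the holder the mouth is 8 mm above the bench.
- gun_seat (a point): Centre of the floor of the gun's socket, 7 mm inside the mouth, on the gun's axis; axes as the gun's. The tip of the nipple bears here.
- holder: White plastic block 70 x 70 x 34 mm fixed to the bench, with an upright hole 23 mm in diameter in which the gun's nose stands; the gun's body rests on its top. Origin under its centre. Lift the gun straight up by 30 mm or more to clear it.
- bottle: Closed bottle, 60 mm in diameter, 130 mm tall, loose, beyond the slide. Origin under its centre. Leave alone.
- tube_rack: Green block 70 x 150 x 50 mm with capped sample tubes up to 90 mm high, loose, beyond the slide. Origin under its centre. Leave alone.
- wrench: Wrench 150 mm long lying flat on the bench to the left of the slide, loose. Origin under its middle, length along its x. Leave alone.
Things that resemble listed ones, but are neither listed nor needed, are in the scene too. Leave any blue look-alike of the gun alone. Of the things that look like the holder, take the one that is nearest to the robot's base at the start.

How it is judged:
By the outcome, as a careful person would: the job done as asked, in the order asked, and still so for the second after the job is handed in, while the arm keeps its last pose, push and grip.
It also fails if it takes over 56 s, if anything falls off the work surface, if the arm or the gripper's body presses on something with over 40 N, if the wrist force passes 120 N, or if a joint passes its speed limit or range.

## Working session

There is one attempt and no reset: what is moved stays moved. The work goes in short steps, Python scripts to look and compute and a tool call to move; the robot and the scene stay as the last step left them, time stands still between calls to the robot, and variables do not carry over. Pictures are saved under pics/ and viewed, at most 10 in all, crops included, and the job is handed in when it is done.

Besides the shell and the picture viewer there is one more tool, called after ">>>" by a JSON object that holds its "fn" and its "kwargs". play_rows: Moves the arm, as the interface text tells. Its arguments: {"type":"object","properties":{"steps":{"type":"array","items":{"type":"array","items":{"type":"array","items":{"type":"number"}}}},"force":{"type":"number"}},"required":["steps"]}

```bash
mkdir -p pics; ls; cat > h.py <<'E'
import numpy as np, cv2
from cell import get_obs, read_camera, sign_off, silhouettes
E
python3 - <<'E'
from h import *
o=get_obs(); print({k:np.round(v,4).tolist() for k,v in o.items()})
for c in("scene","top"):
    d=read_camera(c); print(c,d.keys(),np.round(d["intrinsics"],1).tolist(),np.round(d["view"],4).tolist())
    cv2.imwrite(f"pics/{c}0.png",d["frame"][:,:,::-1])
    np.savez(c+"0.npz",K=d["intrinsics"],V=d["view"],I=d["frame"])
    for n in("unit","carriage","nipple","gun","holder","bottle","tube_rack","wrench"):
        for s in silhouettes(c,n):
            m=s["pixels"]; v,u=np.nonzero(m); print(n,round(s["p"],2),np.round(s["extent"]).tolist(),round(u.mean(),1),round(v.mean(),1),m.sum())
E
```

```text
pics
{'time_s': 0.0, 'qpos': [-62.848, 18.439, -4.0148, 83.1759, 1.2963, 78.5414, -3.2609], 'joint_velocities': [0.0433, -0.0406, -0.0145, -0.0439, -0.0789, -0.0872, -0.0448], 'effort': [-0.0004, -49.127, -0.4041, -31.2532, -0.0639, 0.0435, 0.0002], 'tool_pos': [0.2883, 0.582, 0.2215], 'tool_rot': [-179.889, 0.0074, 153.6563], 'force': [-0.8898, -0.0048, -0.212], 'wrist_torque': [-0.0573, 0.002, -0.0038], 'grasp_force': 0.0, 'grip_width': 0.0869}
scene dict_keys(['frame', 'intrinsics', 'view']) [[381.1, 0.0, 318.6], [0.0, 381.1, 194.9], [0.0, 0.0, 1.0]] [[0.8695, 0.494, 0.0044, -0.4694], [-0.368, 0.6418, 0.6728, 0.1564], [0.3295, -0.5866, 0.7398, -1.3565], [0.0, 0.0, 0.0, 1.0]]
unit 0.95 [308.0, 142.0, 359.0, 235.0] 332.6 188.2 2536
carriage 0.93 [318.0, 174.0, 342.0, 199.0] 330.8 188.4 516
gun 0.68 [209.0, 256.0, 226.0, 283.0] 215.6 269.8 261
gun 0.63 [191.0, 239.0, 208.0, 268.0] 199.2 250.7 317
holder 0.82 [166.0, 313.0, 208.0, 351.0] 187.1 331.1 1169
holder 0.55 [201.0, 267.0, 237.0, 300.0] 220.3 284.2 684
bottle 0.93 [358.0, 223.0, 385.0, 266.0] 372.5 247.9 805
tube_rack 0.95 [37
[... 210 characters left out ...]
1, 0.0, 320.8], [0.0, 418.1, 205.2], [0.0, 0.0, 1.0]] [[0.0272, -0.9996, 0.0069, -0.0447], [0.9943, 0.0277, 0.1027, -0.5635], [-0.1029, 0.0041, 0.9947, -1.2391], [0.0, 0.0, 0.0, 1.0]]
unit 0.81 [216.0, 186.0, 338.0, 243.0] 275.4 213.9 3653
carriage 0.94 [280.0, 197.0, 307.0, 220.0] 292.0 207.9 570
carriage 0.56 [331.0, 132.0, 353.0, 156.0] 341.1 143.0 394
gun 0.45 [426.0, 244.0, 439.0, 251.0] 432.2 246.6 128
holder 0.82 [461.0, 229.0, 489.0, 257.0] 473.9 242.7 597
holder 0.68 [414.0, 235.0, 443.0, 257.0] 426.0 246.7 429
bottle 0.92 [331.0, 130.0, 353.0, 154.0] 340.7 142.7 412
tube_rack 0.96 [243.0, 131.0, 290.0, 162.0] 268.6 145.6 1305
wrench 0.79 [173.0, 171.0, 192.0, 220.0] 181.8 193.7 334
```

View pics/scene0.png

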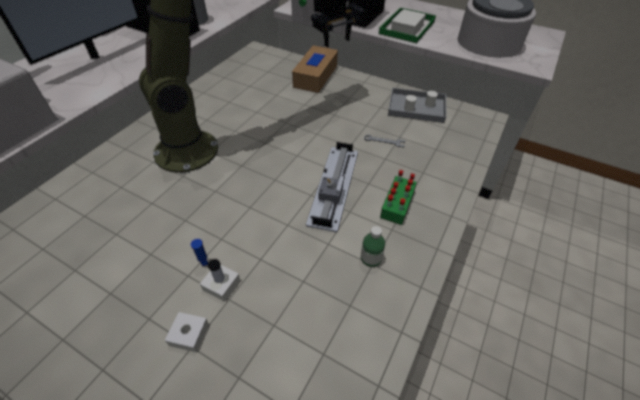

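View pics/top0.png

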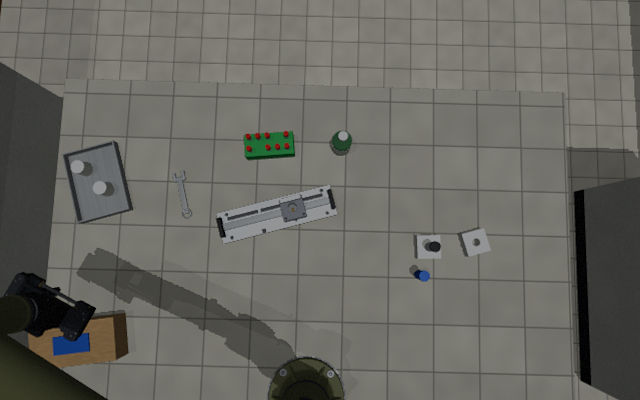

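Scene shot: the grey gun with its black cap stands in a holder at about (216,268). The blue look-alike is at (199,250) and an empty holder at (187,331). The slide is at (332,188). In the top view these are the gun/holder at (428,246), blue at (424,276) and empty holder at (475,242).

Candidates: black-capped gun (choose), blue gun (reject). Holders: (428,246) is nearest the base (choose), (475,242) rejected.

```bash
cat >> h.py <<'E'
from scipy.optimize import minimize
from scipy.spatial.transform import Rotation as R
def proj(K,V,P):
    P=np.atleast_2d(P); c=P@V[:3,:3].T+V[:3,3]; c=c*[1,-1,-1]; p=c@K.T; return p[:,:2]/p[:,2:]
def ray(K,V,uv,z):  # point on plane z
    d=np.linalg.inv(K)@[uv[0],uv[1],1]; d=V[:3,:3].T@(d*[1,-1,-1]); o=-V[:3,:3].T@V[:3,3]
    return o+d*(z-o[2])/d[2]
def box(x0,x1,y0,y1,z0,z1): return np.array([[x,y,z] for x in(x0,x1) for y in(y0,y1) for z in(z0,z1)])
def cyl(r,z0,z1,n=24):
    a=np.arange(n)*2*np.pi/n; return np.array([[r*np.cos(t),r*np.sin(t),z] for t in a for z in(z0,z1)])
S=8
def render(K,V,parts,pose):
    M=np.zeros((400,640),np.float32); c,s=np.cos(pose[2]),np.sin(pose[2])
    M=np.zeros((400*2,640*2),np.uint8)
    for P in parts:
        Q=P@np.array([[c,s,0],[-s,c,0],[0,0,1]])+[pose[0],pose[1],0]
        h=cv2.convexHull(proj(K,V,Q).astype(np.float32))
        cv2.fillConvexPoly(M,np.round((h*2+0.5)*16).astype(np.int32),1,shift=4)
    return cv2.resize(M.astype(np.float32),(640,400),interpolation=cv2.INTER_AREA)
def fit(views,parts,x0,step,full=None):
    f=lambda p:sum(np.abs(render(K,V,parts,full(p) if full else p)-m).sum()/m.sum() for K,V,m in views)
    sim=np.vstack([x0]+[np.array(x0)+np.eye(len(x0))[i]*step[i] for i in range(len(x0))])
    r=minimize(f,x0,method='Nelder-Mead',options=dict(initial_simplex=sim,xatol=1e-4,fatol=1e-4,maxiter=300)); return r.x,r.fun
E
python3 - <<'E'
from h import *
C={c:np.load(c+"0.npz") for c in("scene","top")}
rd={}
for c in C: 
    read_camera(c)
    for n in("unit","carriage","holder","gun"): rd[c,n]=silhouettes(c,n)
def best(c,n,near):
    s=min(rd[c,n],key=lambda s:np.hypot(*(np.array([np.nonzero(s["pixels"])[1].mean(),np.nonzero(s["pixels"])[0].mean()])-near))); return s["pixels"].astype(np.float32)
KV=lambda c:(C[c]["K"],C[c]["V"])
plate=[box(-.048,.048,-.18,.18,0,.012),box(-.035,.035,-.18,-.165,0,.042),box(-.035,.035,.165,.18,0,.042)]
g=ray(*KV("top"),(277,214),.012); print("guess",g)
um={c:best(c,"unit",nr) for c,nr in(("scene",(332,188)),("top",(277,214)))}
hm={c:best(c,"holder",nr) for c,nr in(("scene",(220,284)),("top",(427,246)))}
gm={c:best(c,"gun",nr) for c,nr in(("scene",(216,268)),("top",(432,246)))}
for cs in(("top",),("scene",),("scene","top")):
    print(cs)
    x,f=fit([(*KV(c),um[c]) for c in cs],plate,[g[0],g[1],.25],[.01,.01,.1]);print("unit",np.round(x,4),np.degrees(x[2]),f)
    for nr_h in (0,):
        hg=ray(*KV("top"),(428,246),.034)
        hull=[box(-.035,.035,-.035,.035,0,.034),cyl(.014,.034,.094),cyl(.0155,.094,.104)]
        # union of holder and gun masks
        x,f=fit([(*KV(c),np.maximum(hm[c],gm[c])) for c in cs],hull,[hg[0],hg[1],0],[.01,.01,.2]);print("holder+gun",np.round(x,4),np.degrees(x[2]),f)
    x,f=fit([(*KV(c),gm[c]) for c in cs],hull[1:],[hg[0],hg[1],0],[.01,.01,0.01]);print("gun",np.round(x,4),f)
# nipple/cap triangulation using dark cap pixels
a=[cv2.resize(C["top"]["I"][170:290,200:500,::-1],(800,320),interpolation=cv2.INTER_CUBIC),cv2.resize(C["scene"]["I"][225:305,160:360,::-1],(700,280),interpolation=cv2.INTER_CUBIC)]
a[1]=cv2.copyMakeBorder(a[1],0,0,0,100,0)
cv2.imwrite("pics/crop1.png",np.vstack(a))
E
```

```text
guess [0.53554505 0.10416692 0.012     ]Traceback (most recent call last):
  File "<stdin>", line 12, in <module>
  File "<stdin>", line 8, in best
ValueError: min() iterable argument is empty
```

```bash
cat >> h.py <<'E'
def grab(c,n,near,maxd=15,tries=5):
    """average of masks near a pixel, over several pictures"""
    acc=[]
    for _ in range(tries):
        d=read_camera(c)
        for s in silhouettes(c,n):
            v,u=np.nonzero(s["pixels"])
            if np.hypot(u.mean()-near[0],v.mean()-near[1])<maxd: acc.append(s["pixels"].astype(np.float32)); break
        if len(acc)==2: break
    return d,(np.mean(acc,0) if acc else None)
E
cat > fit1.py <<'E'
from h import *
C={c:np.load(c+"0.npz") for c in("scene","top")}
KV=lambda c:(C[c]["K"],C[c]["V"])
plate=[box(-.048,.048,-.18,.18,0,.012),box(-.035,.035,-.18,-.165,0,.042),box(-.035,.035,.165,.18,0,.042)]
hull=[box(-.035,.035,-.035,.035,0,.034),cyl(.014,.034,.094),cyl(.0155,.094,.104)]
near=dict(unit=dict(scene=(332,188),top=(277,214)),holder=dict(scene=(220,284),top=(427,246)),gun=dict(scene=(216,268),top=(432,246)),carriage=dict(scene=(331,188),top=(292,208)))
M={(c,n):grab(c,n,near[n][c])[1] for n in near for c in C}
print([k for k in M if M[k] is None])
g=ray(*KV("top"),(277,214),.012); hg=ray(*KV("top"),(428,246),.034)
for cs in(("top",),("scene",),("scene","top")):
    print(cs)
    def go(lbl,mask,parts,x0,st,full=None):
        vs=[(*KV(c),mask(c)) for c in cs if mask(c) is not None]
        if vs: x,f=fit(vs,parts,x0,st,full); print(lbl,np.round(x,4),round(f,3)); return x
    u=go("unit",lambda c:M[c,"unit"],plate,[g[0],g[1],.25],[.01,.01,.1])
    go("holder+gun",lambda c:None if M[c,"gun"] is None or M[c,"holder"] is None else np.maximum(M[c,"gun"],M[c,"holder"]),hull,[hg[0],hg[1],0],[.01,.01,.2])
    go("gun",lambda c:M[c,"gun"],hull[1:],[hg[0],hg[1]],[.01,.01],lambda p:(p[0],p[1],0))
    car=[box(-.033,.033,-.035,.035,.022,.058)]
    if u is not None: go("carr y",lambda c:M[c,"carriage"],car,[-.04],[.02],lambda p:(u[0]-np.sin(u[2])*p[0],u[1]+np.cos(u[2])*p[0],u[2]))
a=[cv2.resize(C["top"]["I"][170:290,200:500,::-1],(800,320),interpolation=cv2.INTER_CUBIC),cv2.resize(C["scene"]["I"][225:305,160:360,::-1],(700,280),interpolation=cv2.INTER_CUBIC)]
a[1]=cv2.copyMakeBorder(a[1],0,0,0,100,0)
cv2.imwrite("pics/crop1.png",np.vstack(a))
E
python3 fit1.py
```

```text
[]
('top',)
unit [0.537  0.106  0.2866] 0.033
holder+gun [ 0.449  -0.3551  0.0223] 0.112
gun [ 0.4499 -0.3548] 0.312
carr y [-0.0525] 0.06
('scene',)
unit [0.5339 0.1101 0.2826] 0.056
holder+gun [ 0.4458 -0.354   0.025 ] 0.058
gun [ 0.4464 -0.353 ] 0.118
carr y [-0.0525] 0.097
('scene', 'top')
unit [0.5357 0.1079 0.281 ] 0.104
holder+gun [ 0.449  -0.354   0.0442] 0.197
gun [ 0.447  -0.3535] 0.45
carr y [-0.0529] 0.225
```

View pics/crop1.png

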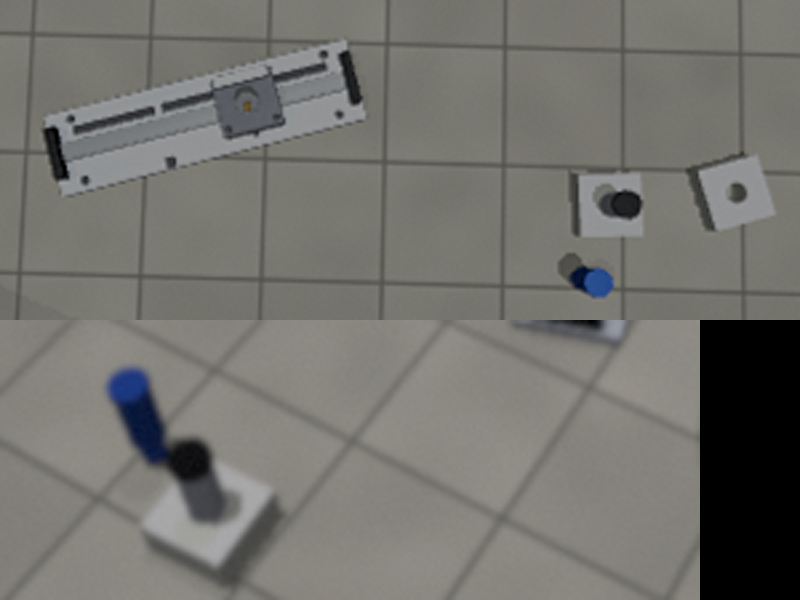

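Crop: black-capped gun in its holder at top (435,247), blue one separate at (424,276). The carriage pointer is at (296,220) and the index block at (264,231), so about 100 mm to push. The choice is confirmed. I'll turn the tool first, then travel to the push position with the fingers closed.

>>> {"fn": "play_rows", "kwargs": {"steps": [[[0, 0, 0, 0, 0, -0.1488, 0], [0, 0, 0, 0, 0, -0.1488, 0], [0, 0, 0, 0, 0, -0.1488, 0], [0, 0, 0, 0, 0, -0.1488, 0], [0, 0, 0, 0, 0, -0.1488, 0], [-0.005, -0.03, 0, 0, 0, 0, 0], [-0.005, -0.03, 0, 0, 0, 0, 0], [-0.005, -0.03, 0, 0, 0, 0, 0], [-0.005, -0.03, 0, 0, 0, 0, 0], [-0.005, -0.03, 0, 0, 0, 0, 0], [-0.005, -0.03, 0, 0, 0, 0, 0], [-0.005, -0.03, 0, 0, 0, 0, 0]]]}}

```text
time_s: 4.5
tool_pos: [0.3814, 0.3896, 0.2228]
tool_rot: [180.0, 0.0, -163.7]
force: [0.4, 0.3, 0.0]
grip_width: 0.0027
grasp_force: 0.0
```

>>> {"fn": "play_rows", "kwargs": {"steps": [[[-0.005, -0.03, 0, 0, 0, 0, 0], [-0.005, -0.03, 0, 0, 0, 0, 0], [-0.005, -0.03, 0, 0, 0, 0, 0], [-0.005, -0.03, 0, 0, 0, 0, 0], [-0.005, -0.03, 0, 0, 0, 0, 0], [-0.005, -0.03, 0, 0, 0, 0, 0], [-0.005, -0.03, 0, 0, 0, 0, 0], [-0.005, -0.03, 0, 0, 0, 0, 0], [-0.005, -0.03, 0, 0, 0, 0, 0], [-0.005, -0.03, 0, 0, 0, 0, 0], [-0.005, -0.03, 0, 0, 0, 0, 0], [0, 0, 0, 0, 0, 0, 0]]]}}

```text
time_s: 5.7
tool_pos: [0.5279, 0.084, 0.2228]
tool_rot: [-179.9, 0.0, -164.1]
force: [0.4, 0.2, 0.9]
grip_width: 0.0004
grasp_force: 0.0
```

>>> {"fn": "play_rows", "kwargs": {"steps": [[[-0.0036, -0.024, 0, 0, 0, 0, 0], [-0.0036, -0.024, 0, 0, 0, 0, 0], [-0.0036, -0.024, 0, 0, 0, 0, 0], [-0.0036, -0.024, 0, 0, 0, 0, 0], [0, 0, 0.03, 0, 0, 0, 0], [0, 0, 0.03, 0, 0, 0, 0], [0, 0, 0.03, 0, 0, 0, 0], [0, 0, 0.03, 0, 0, 0, 0], [0, 0, 0.03, 0, 0, 0, 0], [0, 0, 0.03, 0, 0, 0, 0], [0, 0, 0.004, 0, 0, 0, 0], [0, 0, 0, 0, 0, 0, 0]]]}}

```text
time_s: 6.9
tool_pos: [0.5665, 0.0018, 0.0382]
tool_rot: [180.0, -0.1, -163.7]
force: [-0.4, -0.3, 0.7]
grip_width: 0.0006
grasp_force: 0.0
```

```bash
python3 - <<'E'
from h import *
o=get_obs();print(o["tool_pos"],o["tool_rot"],o["force"])
u=np.array([.5357,.1079]);a=.285;Y=np.array([-np.sin(a),np.cos(a)]);print("unit y of tcp",(np.array(o["tool_pos"])[:2]-u)@Y,"x",(np.array(o["tool_pos"])[:2]-u)@[np.cos(a),np.sin(a)])
d=read_camera("scene");e=read_camera("top")
a=cv2.resize(d["frame"][120:260,260:460,::-1],(800,560),interpolation=cv2.INTER_CUBIC)
cv2.imwrite("pics/push1.png",a)
p=ray(e["intrinsics"],e["view"],(264.1,230.7),.015); print("index y",(p[:2]-u)@Y, "x",(p[:2]-u)@[Y[1],-Y[0]])
E
```

```text
[0.56649195 0.00179309 0.03822058] [ 1.79974249e+02 -8.82112242e-02 -1.63684178e+02] [-0.44099258 -0.34063911  0.72814564]
unit y of tcp -0.11048411981440703 x -0.0002828944528271682
index y 0.04668155779261577 x -0.04099148800926873
```

View pics/push1.png

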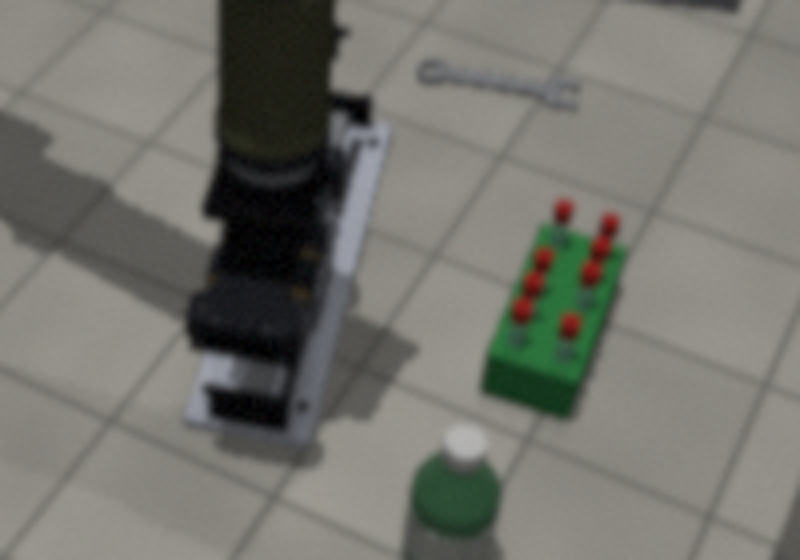

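The picture shows the gripper over the rail between the -y end stop (at (250,405) in the crop) and the carriage, touching nothing. Next I push.

>>> {"fn": "play_rows", "kwargs": {"steps": [[[0, 0.01, 0, 0, 0, 0, 0], [0, 0.01, 0, 0, 0, 0, 0], [0, 0.01, 0, 0, 0, 0, 0], [0, 0.01, 0, 0, 0, 0, 0], [0, 0.01, 0, 0, 0, 0, 0], [0, 0.01, 0, 0, 0, 0, 0], [0, 0.01, 0, 0, 0, 0, 0], [0, 0.01, 0, 0, 0, 0, 0], [0, 0.01, 0, 0, 0, 0, 0], [0, 0.006, 0, 0, 0, 0, 0], [0, 0, 0, 0, 0, 0, 0]]]}}

```text
time_s: 8.1
tool_pos: [0.5381, 0.096, 0.0378]
tool_rot: [179.9, -0.2, -163.6]
force: [0.2, -0.4, 0.1]
grip_width: 0.0004
grasp_force: 0.0
```

>>> {"fn": "play_rows", "kwargs": {"steps": [[[0, 0.002, 0, 0, 0, 0, 0], [0, 0, 0, 0, 0, 0, 0]]]}}

```text
time_s: 8.3
tool_pos: [0.5382, 0.0961, 0.0378]
tool_rot: [179.9, -0.1, -163.7]
force: [0.6, 0.7, -0.3]
grip_width: 0.0004
grasp_force: 0.0
```

>>> {"fn": "play_rows", "kwargs": {"steps": [[[0, 0.002, 0, 0, 0, 0, 0], [0, 0, 0, 0, 0, 0, 0]]]}}

```text
time_s: 8.5
tool_pos: [0.5386, 0.0975, 0.0383]
tool_rot: [180.0, -0.0, -163.7]
force: [0.4, -0.3, 0.5]
grip_width: 0.0004
grasp_force: 0.0
```

>>> {"fn": "play_rows", "kwargs": {"steps": [[[0, 0.002, 0, 0, 0, 0, 0], [0, 0, 0, 0, 0, 0, 0]]]}}

```text
time_s: 8.7
tool_pos: [0.5383, 0.0989, 0.0384]
tool_rot: [-180.0, -0.0, -163.7]
force: [-0.9, -0.6, -1.1]
grip_width: 0.0005
grasp_force: 0.4
```

>>> {"fn": "play_rows", "kwargs": {"steps": [[[0, 0.002, 0, 0, 0, 0, 0], [0, 0, 0, 0, 0, 0, 0]]]}}

```text
time_s: 8.9
tool_pos: [0.5377, 0.101, 0.0385]
tool_rot: [-180.0, -0.0, -163.7]
force: [-0.2, -1.4, -0.9]
grip_width: 0.0004
grasp_force: 0.6
```

>>> {"fn": "play_rows", "kwargs": {"steps": [[[0, 0.002, 0, 0, 0, 0, 0], [0, 0, 0, 0, 0, 0, 0]]]}}

```text
time_s: 9.1
tool_pos: [0.5371, 0.1033, 0.0385]
tool_rot: [180.0, -0.0, -163.7]
force: [-0.6, -1.7, 0.6]
grip_width: 0.0004
grasp_force: 0.5
```

>>> {"fn": "play_rows", "kwargs": {"steps": [[[0, 0.002, 0, 0, 0, 0, 0], [0, 0, 0, 0, 0, 0, 0]]]}}

```text
time_s: 9.3
tool_pos: [0.5365, 0.1055, 0.0386]
tool_rot: [180.0, -0.0, -163.7]
force: [-0.5, -0.6, -0.8]
grip_width: 0.0007
grasp_force: 0.4
```

```bash
python3 - <<'E'
from h import *
a=[]
for c,w in(("top",(170,260,200,345)),("scene",(130,245,290,380))):
    d=read_camera(c);a.append(cv2.resize(d["frame"][w[0]:w[1],w[2]:w[3],::-1],(400,280),interpolation=cv2.INTER_CUBIC))
    for s in silhouettes(c,"carriage")[:1]: print(c,s["p"],s["extent"])
cv2.imwrite("pics/push2.png",np.hstack(a)); print(get_obs()["tool_pos"],get_obs()["force"])
E
```

```text
scene 0.43 [342.9, 160.8, 347.4, 181.9]
[0.53687777 0.10573536 0.03875891] [-0.12013959  0.53087735 -0.02593228]
```

View pics/push2.png

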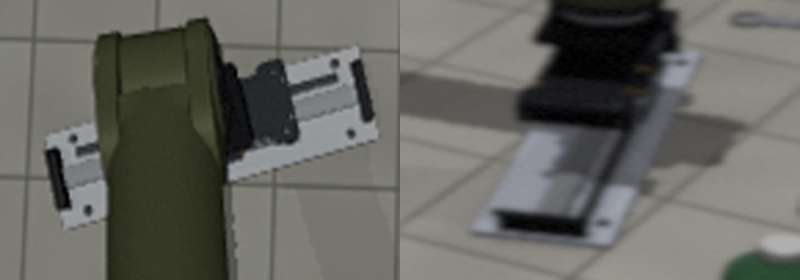

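Both views are blocked by the arm, so I go on by force.

>>> {"fn": "play_rows", "kwargs": {"steps": [[[0, 0.001, 0, 0, 0, 0, 0], [0, 0, 0, 0, 0, 0, 0]]]}}

```text
time_s: 9.7
tool_pos: [0.5368, 0.1059, 0.0388]
tool_rot: [-180.0, 0.0, -163.7]
force: [0.1, -0.6, 0.9]
grip_width: 0.0004
grasp_force: 0.6
```

>>> {"fn": "play_rows", "kwargs": {"steps": [[[0, 0.001, 0, 0, 0, 0, 0], [0, 0, 0, 0, 0, 0, 0]]]}}

```text
time_s: 9.9
tool_pos: [0.5365, 0.107, 0.0388]
tool_rot: [180.0, 0.0, -163.7]
force: [0.7, -1.4, -0.1]
grip_width: 0.0005
grasp_force: 0.6
```

>>> {"fn": "play_rows", "kwargs": {"steps": [[[0, 0.001, 0, 0, 0, 0, 0], [0, 0, 0, 0, 0, 0, 0]]]}}

```text
time_s: 10.1
tool_pos: [0.5357, 0.1086, 0.0386]
tool_rot: [180.0, -0.0, -163.7]
force: [-0.3, 0.2, -0.6]
grip_width: 0.0005
grasp_force: 0.0
```

The pad reading dropped to 0 while moving on, which means the carriage jumped ahead into its notch. I back off, lift, open and travel to the gun, then check.

>>> {"fn": "play_rows", "kwargs": {"steps": [[[0, -0.015, 0, 0, 0, 0, 0], [0, -0.015, 0, 0, 0, 0, 0], [0, 0, -0.03, 0, 0, 0, 0], [0, 0, -0.03, 0, 0, 0, 0], [0, 0, -0.03, 0, 0, 0, 0], [0, 0, -0.03, 0, 0, 0, 0.087], [0, 0, -0.03, 0, 0, 0, 0.087], [0, 0, -0.03, 0, 0, 0, 0.087], [0.0143, -0.026, 0, 0, 0, 0, 0.087], [0.0143, -0.026, 0, 0, 0, 0, 0.087], [0.0143, -0.026, 0, 0, 0, 0, 0.087], [0.0143, -0.026, 0, 0, 0, 0, 0.087]]]}}

```text
time_s: 11.3
tool_pos: [0.5179, -0.0372, 0.2185]
tool_rot: [179.9, -0.0, -163.7]
force: [0.2, -0.1, 0.4]
grip_width: 0.0486
grasp_force: 0.0
```

>>> {"fn": "play_rows", "kwargs": {"steps": [[[0.0143, -0.026, 0, 0, 0, 0, 0.087], [0.0143, -0.026, 0, 0, 0, 0, 0.087], [0.0143, -0.026, 0, 0, 0, 0, 0.087], [0.0143, -0.026, 0, 0, 0, 0, 0.087], [0.0143, -0.026, 0, 0, 0, 0, 0.087], [0.0143, -0.026, 0, 0, 0, 0, 0.087], [0.0143, -0.026, 0, 0, 0, 0, 0.087], [0.0143, -0.026, 0, 0, 0, 0, 0.087], [0, 0, 0, 0, 0, 0, 0.087]]]}}

```text
time_s: 12.2
tool_pos: [0.465, -0.2728, 0.2186]
tool_rot: [-179.9, -0.1, -164.1]
force: [0.7, -0.3, 0.4]
grip_width: 0.0865
grasp_force: 0.0
```

```bash
python3 - <<'E'
from h import *
print(get_obs()["tool_pos"])
car=[box(-.033,.033,-.035,.035,.022,.058)]
for c,nr,w in(("top",(264,213),(180,260,205,345)),("scene",(338,176),(130,245,290,380))):
    d,m=grab(c,"carriage",nr,18); K,V=d["intrinsics"],d["view"]
    cv2.imwrite(f"pics/c_{c}.png",cv2.resize(d["frame"][w[0]:w[1],w[2]:w[3],::-1],None,fx=4,fy=4,interpolation=cv2.INTER_CUBIC))
    if m is not None:
        u=dict(top=(.537,.106,.2866),scene=(.5339,.1101,.2826))[c]
        x,f=fit([(K,V,m)],car,[.04],[.01],lambda p:(u[0]-np.sin(u[2])*p[0],u[1]+np.cos(u[2])*p[0],u[2])); print(c,"carriage y",x,f)
        x,f=fit([(K,V,m)],car,[.52,.15,.285],[.01,.01,.05]); print("pose",x,f)
E
```

```text
[ 0.46500331 -0.27282143  0.21864302]
top carriage y [0.05085937] 0.08340353518724442
pose [0.52322075 0.1548669  0.30427217] 0.08045493066310883
scene carriage y [0.05078125] 0.12054053694009781
pose [0.52028076 0.1594874  0.31541719] 0.11027026921510696
```

View pics/c_top.png

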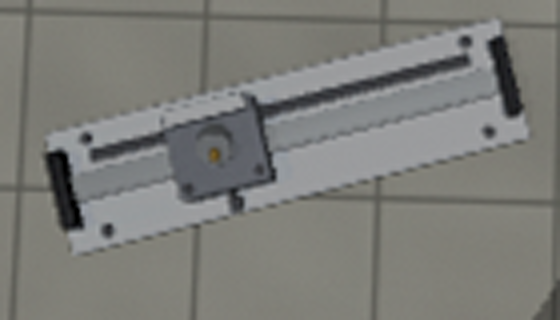

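Top crop: the carriage pointer now sits at the index block (236,195 in the crop), and the fit gives y = 50.8 mm, so it is in the detent. The brass tip is at top pixel (258.5,218.7). Now to the gun.

>>> {"fn": "play_rows", "kwargs": {"steps": [[[0.0098, -0.0183, 0, 0, 0, 0, 0.087], [0.0098, -0.0183, 0, 0, 0, 0, 0.087], [0.0098, -0.0183, 0, 0, 0, 0, 0.087], [0.0098, -0.0183, 0, 0, 0, 0, 0.087], [0, 0, 0, 0, 0, 0, 0.087], [0, 0, 0.03, 0, 0, 0, 0.087], [0, 0, 0.03, 0, 0, 0, 0.087], [0, 0, 0, 0, 0, 0, 0.087], [0, 0, 0, 0, 0, 0, 0.087]]]}}

```text
time_s: 13.5
tool_pos: [0.4504, -0.3488, 0.1588]
tool_rot: [180.0, -0.0, -163.6]
force: [0.5, -0.4, 0.7]
grip_width: 0.0869
grasp_force: 0.0
```

```bash
python3 - <<'E'
from h import *
print(get_obs()["tool_pos"],get_obs()["tool_rot"])
a=[]
for c,w in(("top",(215,285,380,500)),("scene",(215,305,160,290))):
    d=read_camera(c); a.append(cv2.resize(d["frame"][w[0]:w[1],w[2]:w[3],::-1],(400,300),interpolation=cv2.INTER_CUBIC))
    K,V=d["intrinsics"],d["view"]
    print(c,"cap top",proj(K,V,[[.448,-.354,.104]]),"tip",proj(K,V,[[.5101,.1525,.087]]))
    g=silhouettes(c,"gun"); print([(s["p"],s["extent"]) for s in g])
cv2.imwrite("pics/grasp1.png",np.hstack(a))
# tip pixel in scene: brightest-yellow pixel centroid near projection
for c,cen in(("scene",None),("top",None)):
    d=read_camera(c);I=d["frame"].astype(float);p=proj(d["intrinsics"],d["view"],[[.5101,.1525,.087]])[0];u0,v0=int(p[0])-9,int(p[1])-9
    P=I[v0:v0+19,u0:u0+19];w=np.clip(P[:,:,0]-P[:,:,2]-15,0,None);yy,xx=np.mgrid[:19,:19]
    print(c,"yellow",u0+(w*xx).sum()/w.sum(),v0+(w*yy).sum()/w.sum(),w.max())
E
```

```text
[ 0.45041384 -0.34877025  0.15879748] [ 1.79953972e+02 -1.65912640e-02 -1.63641940e+02]
top cap top [[434.58475122 246.64217206]] tip [[257.3527732  220.20709046]]
[(0.61, [413.0, 267.2, 431.3, 281.2]), (0.54, [433.6, 244.8, 438.5, 252.6])]
scene cap top [[213.74684374 263.24481246]] tip [[334.25295201 155.64496194]]
[(0.54, [209.3, 257.9, 227.5, 283.5])]
scene yellow 335.2352941176471 157.73529411764707 13.0
top yellow 258.1218637992832 218.27598566308245 67.0
```

View pics/grasp1.png

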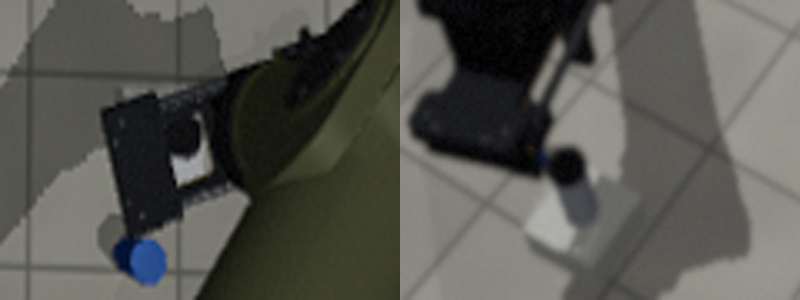

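The crop shows the black cap between the open fingers, with the blue gun clear to the side at crop (148,262). Gun position confirmed: the cap is predicted at (434.6,246.6) and seen at (435,247). I descend and grip.

>>> {"fn": "play_rows", "kwargs": {"steps": [[[0.0038, -0.0043, 0, 0, 0, 0, 0.087], [0, 0, 0.02, 0, 0, 0, 0.087], [0, 0, 0.02, 0, 0, 0, 0.087], [0, 0, 0.02, 0, 0, 0, 0.087], [0, 0, 0.02, 0, 0, 0, 0.087], [0, 0, 0.02, 0, 0, 0, 0.087], [0, 0, 0.012, 0, 0, 0, 0.087], [0, 0, 0, 0, 0, 0, 0.087]]]}}

```text
time_s: 14.6
tool_pos: [0.4463, -0.3546, 0.0451]
tool_rot: [179.9, -0.1, -163.7]
force: [0.2, -0.4, -0.1]
grip_width: 0.0869
grasp_force: 0.0
```

>>> {"fn": "play_rows", "kwargs": {"steps": [[[0, 0, 0, 0, 0, 0, 0.015], [0, 0, 0, 0, 0, 0, 0.015], [0, 0, 0, 0, 0, 0, 0.015], [0, 0, 0, 0, 0, 0, 0.015], [0, 0, 0, 0, 0, 0, 0.015], [0, 0, 0, 0, 0, 0, 0.015], [0, 0, 0, 0, 0, 0, 0.015], [0, 0, 0, 0, 0, 0, 0.015], [0, 0, 0, 0, 0, 0, 0.015]]], "force": 60}}

```text
time_s: 15.5
tool_pos: [0.4475, -0.355, 0.0464]
tool_rot: [180.0, -0.0, -163.7]
force: [0.7, 0.0, -0.3]
grip_width: 0.027
grasp_force: 112.9
```

>>> {"fn": "play_rows", "kwargs": {"steps": [[[0, 0, -0.01, 0, 0, 0, 0.015], [0, 0, -0.02, 0, 0, 0, 0.015], [0, 0, -0.03, 0, 0, 0, 0.015], [0, 0, -0.03, 0, 0, 0, 0.015], [0, 0, -0.03, 0, 0, 0, 0.015], [0, 0, -0.03, 0, 0, 0, 0.015], [0, 0, -0.01, 0, 0, 0, 0.015], [0, 0, 0, 0, 0, 0, 0.015]]]}}

```text
time_s: 16.3
tool_pos: [0.4481, -0.3556, 0.208]
tool_rot: [-179.9, 0.1, -163.7]
force: [-0.6, 0.0, -2.8]
grip_width: 0.0268
grasp_force: 113.1
```

>>> {"fn": "play_rows", "kwargs": {"steps": [[[-0.005, 0.014, 0, 0, 0, 0, 0.015], [-0.01, 0.028, 0, 0, 0, 0, 0.015], [-0.01, 0.028, 0, 0, 0, 0, 0.015], [-0.01, 0.028, 0, 0, 0, 0, 0.015], [-0.01, 0.028, 0, 0, 0, 0, 0.015], [-0.01, 0.028, 0, 0, 0, 0, 0.015], [-0.01, 0.028, 0, 0, 0, 0, 0.015], [-0.005, 0.014, 0, 0, 0, 0, 0.015], [0, 0, 0, 0, 0, 0, 0.015], [0, 0, 0, 0, 0, 0, 0.015]]]}}

```text
time_s: 17.3
tool_pos: [0.4589, -0.1478, 0.2052]
tool_rot: [180.0, -0.1, -163.7]
force: [-0.8, -0.8, -2.7]
grip_width: 0.0268
grasp_force: 113.1
```

```bash
python3 - <<'E'
from h import *
o=get_obs(); print({k:np.round(o[k],4).tolist() for k in("tool_pos","tool_rot","force","grip_width","grasp_force","qpos")})
T=np.array(o["tool_pos"]); Rm=R.from_euler("xyz",o["tool_rot"],degrees=True).as_matrix()
W={};a=[]
for c in("top","scene"):
    d=read_camera(c); K,V=d["intrinsics"],d["view"]; W[c]=(K,V,d["frame"])
    p=proj(K,V,[T+Rm@[0,0,.0384]])[0]; print(c,"mouth px pred",p,[(s["p"],s["extent"]) for s in silhouettes(c,"gun")])
    u,v=map(int,p); a.append(cv2.resize(d["frame"][v-60:v+30,u-60:u+60,::-1],(400,300),interpolation=cv2.INTER_CUBIC))
cv2.imwrite("pics/held.png",np.hstack(a))
# triangulate brass
px={}
for c,(K,V,I) in W.items():
    I=I.astype(float);p=proj(K,V,[[.512,.153,.084]])[0];u0,v0=int(p[0])-8,int(p[1])-8
    P=I[v0:v0+17,u0:u0+17];w=np.clip(P[:,:,0]-P[:,:,2]-8,0,None)*(P[:,:,0]>P[:,:,2]*1.15);yy,xx=np.mgrid[:17,:17]
    px[c]=np.array([u0+(w*xx).sum()/w.sum(),v0+(w*yy).sum()/w.sum()]);print(c,px[c],w.max(),(w>0).sum())
from scipy.optimize import least_squares
r=least_squares(lambda x:np.concatenate([proj(*W[c][:2],[x])[0]-px[c] for c in px]),[.51,.15,.08]);print("brass",r.x,r.fun)
E
```

```text
{'tool_pos': [0.4589, -0.1478, 0.2052], 'tool_rot': [179.9877, -0.1359, -163.7127], 'force': [-0.8172, -0.8204, -2.7444], 'grip_width': 0.0268, 'grasp_force': 113.1352, 'qpos': [-9.998, -2.3242, 24.187, 108.2832, 1.0512, 73.9631, 120.1661]}
top mouth px pred [364.292991   240.39660629] [(0.7, [246.1, 203.9, 274.9, 230.7])]
scene mouth px pred [263.9263471  193.03141294] [(0.68, [263.7, 177.4, 270.4, 195.3]), (0.56, [193.3, 237.2, 209.2, 266.6])]
top [258.10479042 218.26347305] 70.0 10
scene [335.16       157.90666667] 19.0 7
brass [0.51549402 0.15098891 0.08111972] [ 0.1419421   0.23527399  0.29984312 -0.03956342]
```

View pics/held.png

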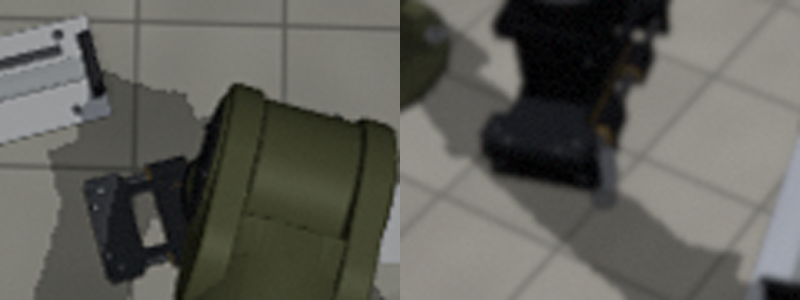

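The gun is held (width 26.8 mm, nose at scene (265,193), where it was predicted) and clear of the holder. I carry it over near the nipple and tilt it.

>>> {"fn": "play_rows", "kwargs": {"steps": [[[-0.005, 0.0137, 0, 0, 0, 0, 0.015], [-0.01, 0.0273, 0, 0, 0, 0, 0.015], [-0.01, 0.0273, 0, 0, 0, 0, 0.015], [-0.01, 0.0273, 0, 0, 0, 0, 0.015], [-0.01, 0.0273, 0, 0, 0, 0, 0.015], [-0.01, 0.0273, 0, 0, 0, 0, 0.015], [-0.01, 0.0273, 0, 0, 0, 0, 0.015], [-0.01, 0.0273, 0, 0, 0, 0, 0.015], [-0.01, 0.0273, 0, 0, 0, 0, 0.015], [-0.01, 0.0273, 0, 0, 0, 0, 0.015], [-0.005, 0.0137, 0, 0, 0, 0, 0.015], [0, 0, 0, 0, 0, 0, 0.015]]]}}

```text
time_s: 18.7
tool_pos: [0.4791, 0.1444, 0.2063]
tool_rot: [180.0, -0.0, -163.6]
force: [1.0, -0.1, -2.0]
grip_width: 0.0269
grasp_force: 113.1
```

>>> {"fn": "play_rows", "kwargs": {"steps": [[[0, 0, 0, 0, -0.1, 0, 0.015], [0, 0, 0, 0, -0.1, 0, 0.015], [0, 0, 0, 0, -0.1, 0, 0.015], [0, 0, 0, 0, -0.1, 0, 0.015], [0, 0, 0, 0, -0.1, 0, 0.015], [0, 0, 0, 0, 0, 0, 0.015], [0, 0, 0, 0, 0, 0, 0.015]]]}}

```text
time_s: 19.4
tool_pos: [0.4868, 0.144, 0.2042]
tool_rot: [179.9, 25.4, -163.9]
force: [0.4, -0.2, -1.6]
grip_width: 0.027
grasp_force: 113.1
```

```bash
cat > goal.py <<'E'
from h import *
o=get_obs(); print({k:np.round(o[k],4).tolist() for k in("time_s","tool_pos","tool_rot","force","qpos","grip_width")})
T=np.array(o["tool_pos"]); Rm=R.from_euler("xyz",o["tool_rot"],degrees=True).as_matrix()
a=.285;X=np.array([np.cos(a),np.sin(a),0]);Y=np.array([-np.sin(a),np.cos(a),0]);n=-np.sin(.5)*X+np.array([0,0,np.cos(.5)])
G=np.column_stack([np.cross(Y,-n),Y,-n])
tip=np.array([.511,.1518,.087])
seat=T+Rm@[0,0,.0314]
print("seat minus tip, in tool axes",Rm.T@(seat-tip),"rot err",(R.from_matrix(Rm.T@G)).as_rotvec())
E
python3 goal.py
```

```text
{'time_s': 19.4, 'tool_pos': [0.4868, 0.144, 0.2042], 'tool_rot': [179.8641, 25.4087, -163.9244], 'force': [0.3764, -0.2348, -1.6414], 'qpos': [-14.9298, -17.1404, -4.9472, 125.2006, 0.1169, 46.5149, 86.0589], 'grip_width': 0.027}
seat minus tip, in tool axes [-0.02738104 -0.00055535 -0.08539608] rot err [ 0.00035815 -0.05653039 -0.00401167]
```

>>> {"fn": "play_rows", "kwargs": {"steps": [[[0.005, 0, 0.008, 0, 0, 0, 0.015], [0.005, 0, 0.008, 0, 0, 0, 0.015], [0.005, 0, 0.008, 0, 0, 0, 0.015], [0.005, 0, 0.008, 0, 0, 0, 0.015], [0.005, 0, 0.008, 0, 0, 0, 0.015], [0, 0, 0.01, 0, -0.028, 0, 0.015], [0, 0, 0, 0, -0.028, 0, 0.015], [0, 0, 0, 0, 0, 0, 0.015], [0, 0, 0, 0, 0, 0, 0.015]]]}}

```text
time_s: 20.3
tool_pos: [0.4851, 0.147, 0.1479]
tool_rot: [179.8, 28.6, -163.7]
force: [1.2, 0.3, -1.9]
grip_width: 0.027
grasp_force: 113.1
```

```bash
python3 goal.py
```

```text
{'time_s': 20.3, 'tool_pos': [0.4851, 0.147, 0.1479], 'tool_rot': [179.8066, 28.6374, -163.6513], 'force': [1.1869, 0.3406, -1.9204], 'qpos': [-14.8039, -16.0281, -5.8498, 132.3372, 0.6001, 35.0389, 85.1559], 'grip_width': 0.027}
seat minus tip, in tool axes [-0.00617587  0.0029063  -0.03458297] rot err [ 0.00353814 -0.00018347  0.00029616]
```

>>> {"fn": "play_rows", "kwargs": {"steps": [[[0.003, -0.0014, 0.004, 0, 0, 0, 0.015], [0.003, -0.0014, 0.004, 0, 0, 0, 0.015], [0, 0, 0.003, 0, 0, 0, 0.015], [0, 0, 0, 0, 0, 0, 0.015], [0, 0, 0, 0, 0, 0, 0.015]]]}}

```text
time_s: 20.8
tool_pos: [0.4861, 0.1443, 0.1354]
tool_rot: [179.8, 28.7, -163.7]
force: [0.0, 1.0, -2.3]
grip_width: 0.0271
grasp_force: 113.1
```

```bash
python3 goal.py; python3 - <<'E'
from h import *
o=get_obs();T=np.array(o["tool_pos"]); Rm=R.from_euler("xyz",o["tool_rot"],degrees=True).as_matrix()
a=[]
for c in("top","scene"):
    d=read_camera(c); K,V=d["intrinsics"],d["view"]
    p=proj(K,V,[T+Rm@[0,0,.0384],[.511,.1518,.087],T+Rm@[.01,0,.0384],T+Rm@[-.01,0,.0384],T+Rm@[0,.01,.0384],T+Rm@[0,-.01,.0384]]); print(c,"mouth,tip,edges",p.round(1).tolist())
    u,v=map(int,p[1]); print(u-20,v-20); a.append(cv2.resize(d["frame"][v-20:v+20,u-20:u+20,::-1],(400,400),interpolation=cv2.INTER_CUBIC))
cv2.imwrite("pics/near.png",np.hstack(a))
E
```

```text
{'time_s': 20.8, 'tool_pos': [0.4861, 0.1443, 0.1354], 'tool_rot': [179.802, 28.6556, -163.67], 'force': [0.0455, 0.9856, -2.3064], 'qpos': [-14.7069, -15.0694, -5.5847, 133.2177, 0.6152, 33.1819, 85.4813], 'grip_width': 0.0271}
seat minus tip, in tool axes [-3.98492409e-04  2.45067740e-06 -2.35861235e-02] rot err [3.46246187e-03 1.35159358e-04 1.12688790e-05]
top mouth,tip,edges [[257.5, 222.1], [257.6, 219.9], [258.5, 225.2], [256.5, 219.0], [254.1, 223.0], [260.9, 221.2]]
237 199
scene mouth,tip,edges [[332.2, 152.0], [334.4, 155.9], [329.4, 152.7], [335.0, 151.3], [332.8, 150.0], [331.5, 154.1]]
314 135
```

View pics/near.png

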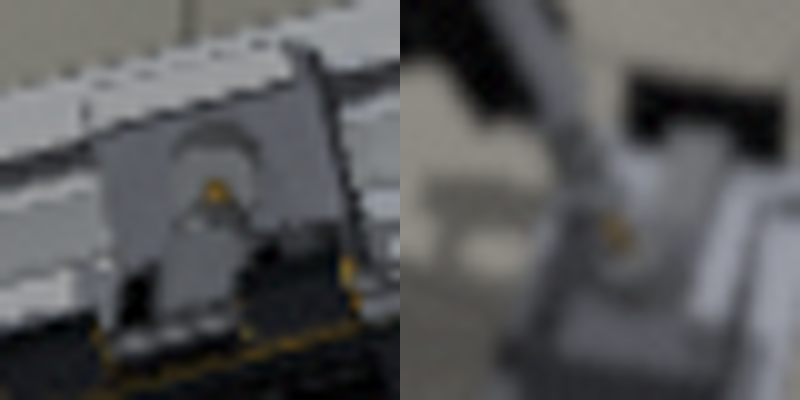

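Both views put the nose about 1 mm from the nipple's axis: nipple at top (258.5,218), nose centre about (258.1,220), and in the scene view the gun's axis runs to the brass at (335.5,158.5). That is within the socket's play, so I advance along the axis.

>>> {"fn": "play_rows", "kwargs": {"steps": [[[0, 0, 0.004, 0, 0, 0, 0.015], [0, 0, 0.004, 0, 0, 0, 0.015], [0, 0, 0.004, 0, 0, 0, 0.015], [0, 0, 0.004, 0, 0, 0, 0.015], [0, 0, 0.003, 0, 0, 0, 0.015], [0, 0, 0, 0, 0, 0, 0.015], [0, 0, 0, 0, 0, 0, 0.015]]]}}

```text
time_s: 21.6
tool_pos: [0.4947, 0.1469, 0.1187]
tool_rot: [179.8, 28.6, -163.7]
force: [-1.0, 0.2, -2.4]
grip_width: 0.0265
grasp_force: 113.1
```

>>> {"fn": "play_rows", "kwargs": {"steps": [[[0, 0, 0.002, 0, 0, 0, 0.015], [0, 0, 0, 0, 0, 0, 0.015]]]}}

```text
time_s: 21.8
tool_pos: [0.4957, 0.1472, 0.1171]
tool_rot: [179.8, 28.7, -163.7]
force: [0.2, 0.1, -2.7]
grip_width: 0.0266
grasp_force: 113.1
```

>>> {"fn": "play_rows", "kwargs": {"steps": [[[0, 0, 0.002, 0, 0, 0, 0.015], [0, 0, 0, 0, 0, 0, 0.015]]]}}

```text
time_s: 22.0
tool_pos: [0.4965, 0.1475, 0.1151]
tool_rot: [179.8, 28.7, -163.7]
force: [-0.2, -0.2, -2.8]
grip_width: 0.0271
grasp_force: 113.1
```

```bash
python3 goal.py
```

```text
{'time_s': 22.0, 'tool_pos': [0.4965, 0.1475, 0.1151], 'tool_rot': [179.8037, 28.6524, -163.6668], 'force': [-0.217, -0.2293, -2.7715], 'qpos': [-14.5287, -11.7663, -5.8203, 133.3369, 1.2685, 29.7794, 84.9133], 'grip_width': 0.0271}
seat minus tip, in tool axes [-2.09614435e-04  1.28174878e-05 -5.47303130e-04] rot err [3.45830854e-03 7.94120303e-05 5.99157776e-05]
```

>>> {"fn": "play_rows", "kwargs": {"steps": [[[0, 0, 0.001, 0, 0, 0, 0.015], [0, 0, 0, 0, 0, 0, 0.015]]]}}

```text
time_s: 22.2
tool_pos: [0.497, 0.1476, 0.1143]
tool_rot: [179.8, 28.7, -163.7]
force: [0.7, 0.2, -2.8]
grip_width: 0.0265
grasp_force: 113.1
```

>>> {"fn": "play_rows", "kwargs": {"steps": [[[0, 0, 0.001, 0, 0, 0, 0.015], [0, 0, 0, 0, 0, 0, 0.015]]]}}

```text
time_s: 22.4
tool_pos: [0.4975, 0.1478, 0.1137]
tool_rot: [179.8, 28.7, -163.7]
force: [-1.4, -0.4, 0.5]
grip_width: 0.0267
grasp_force: 113.0
```

>>> {"fn": "play_rows", "kwargs": {"steps": [[[0, 0, 0.001, 0, 0, 0, 0.015], [0, 0, 0, 0, 0, 0, 0.015]]]}}

```text
time_s: 22.6
tool_pos: [0.498, 0.1479, 0.1128]
tool_rot: [179.8, 28.7, -163.7]
force: [-2.5, -0.7, 1.8]
grip_width: 0.027
grasp_force: 112.9
```

>>> {"fn": "play_rows", "kwargs": {"steps": [[[0, 0, 0.001, 0, 0, 0, 0.015], [0, 0, 0, 0, 0, 0, 0.015]]]}}

```text
time_s: 22.8
tool_pos: [0.4985, 0.1481, 0.1119]
tool_rot: [179.8, 28.7, -163.7]
force: [-2.2, -0.7, 2.2]
grip_width: 0.0271
grasp_force: 112.9
```

```bash
python3 goal.py
```

```text
{'time_s': 22.8, 'tool_pos': [0.4985, 0.1481, 0.1119], 'tool_rot': [179.8046, 28.6754, -163.6632], 'force': [-2.233, -0.7151, 2.249], 'qpos': [-14.4954, -11.1945, -5.8639, 133.3221, 1.4005, 29.2029, 84.8], 'grip_width': 0.0271}
seat minus tip, in tool axes [-4.77823305e-04  3.83040480e-05  3.27723185e-03] rot err [0.00347315 0.00048035 0.00011533]
```

>>> {"fn": "play_rows", "kwargs": {"steps": [[[0, 0, 0.001, 0, 0, 0, 0.015], [0, 0, 0, 0, 0, 0, 0.015]]]}}

```text
time_s: 23.0
tool_pos: [0.499, 0.1482, 0.111]
tool_rot: [179.8, 28.7, -163.7]
force: [-3.5, -0.7, 2.2]
grip_width: 0.027
grasp_force: 112.8
```

>>> {"fn": "play_rows", "kwargs": {"steps": [[[0, 0, 0.001, 0, 0, 0, 0.015], [0, 0, 0, 0, 0, 0, 0.015]]]}}

```text
time_s: 23.2
tool_pos: [0.4994, 0.1483, 0.1104]
tool_rot: [179.8, 28.7, -163.7]
force: [-6.4, -1.3, 5.2]
grip_width: 0.0268
grasp_force: 112.6
```

>>> {"fn": "play_rows", "kwargs": {"steps": [[[0, 0, 0.001, 0, 0, 0, 0.015], [0, 0, 0, 0, 0, 0, 0.015]]]}}

```text
time_s: 23.4
tool_pos: [0.4999, 0.1485, 0.1094]
tool_rot: [179.8, 28.7, -163.7]
force: [-4.9, -0.5, 4.9]
grip_width: 0.0266
grasp_force: 112.7
```

```bash
python3 goal.py
```

```text
{'time_s': 23.4, 'tool_pos': [0.4999, 0.1485, 0.1094], 'tool_rot': [179.806, 28.6791, -163.6644], 'force': [-4.9261, -0.5419, 4.8918], 'qpos': [-14.469, -10.7677, -5.896, 133.31, 1.5039, 28.7874, 84.7094], 'grip_width': 0.0266}
seat minus tip, in tool axes [-5.67465309e-04  2.68396512e-05  6.12778835e-03] rot err [3.43943451e-03 5.43929515e-04 9.78011244e-05]
```

>>> {"fn": "play_rows", "kwargs": {"steps": [[[0, 0, 0.001, 0, 0, 0, 0.015], [0, 0, 0, 0, 0, 0, 0.015]]]}}

```text
time_s: 23.6
tool_pos: [0.5003, 0.1486, 0.1085]
tool_rot: [179.8, 28.7, -163.7]
force: [-3.1, -0.8, 3.2]
grip_width: 0.0266
grasp_force: 112.8
```

>>> {"fn": "play_rows", "kwargs": {"steps": [[[0, 0, 0, 0, 0, 0, 0.015], [0, 0, 0, 0, 0, 0, 0.015]]]}}

```text
time_s: 23.8
tool_pos: [0.5003, 0.1486, 0.1084]
tool_rot: [179.8, 28.7, -163.7]
force: [-3.5, -0.9, 3.5]
grip_width: 0.0271
grasp_force: 112.8
```

>>> {"fn": "play_rows", "kwargs": {"steps": [[[0, 0, 0.001, 0, 0, 0, 0.015], [0, 0, 0, 0, 0, 0, 0.015]]]}}

```text
time_s: 24.0
tool_pos: [0.5008, 0.1488, 0.1074]
tool_rot: [179.8, 28.7, -163.7]
force: [-2.5, -1.2, 2.5]
grip_width: 0.0268
grasp_force: 112.9
```

>>> {"fn": "play_rows", "kwargs": {"steps": [[[0, 0, 0, 0, 0, 0, 0.015], [0, 0, 0, 0, 0, 0, 0.015]]]}}

```text
time_s: 24.2
tool_pos: [0.5008, 0.1488, 0.1075]
tool_rot: [179.8, 28.7, -163.7]
force: [-2.9, -0.6, 2.9]
grip_width: 0.0265
grasp_force: 112.9
```

```bash
python3 goal.py
```

```text
{'time_s': 24.2, 'tool_pos': [0.5008, 0.1488, 0.1075], 'tool_rot': [179.8062, 28.6748, -163.6586], 'force': [-2.9153, -0.5887, 2.9449], 'qpos': [-14.4519, -10.4478, -5.9189, 133.317, 1.5769, 28.4666, 84.6496], 'grip_width': 0.0265}
seat minus tip, in tool axes [-4.46490935e-04  4.67857353e-05  8.33459692e-03] rot err [0.00348421 0.00047    0.00018621]
```

>>> {"fn": "play_rows", "kwargs": {"steps": [[[0, 0, 0.0004, 0, 0, 0, 0.015], [0, 0, 0, 0, 0, 0, 0.015], [0, 0, 0, 0, 0, 0, 0.015]]]}}

```text
time_s: 24.5
tool_pos: [0.5009, 0.1488, 0.1072]
tool_rot: [179.8, 28.7, -163.7]
force: [-5.0, -1.8, 4.5]
grip_width: 0.027
grasp_force: 112.7
```

```bash
python3 - <<'E'
from h import *
n=np.array([-.46,-.135,.878]);F=[]
for i in range(6):
    d=read_camera("top");F.append(get_obs()["force"])
F=np.mean(F,0);print(F,"axial",(F-[0,0,-2.5])@n)
K,V=d["intrinsics"],d["view"]
s=[read_camera("scene")][0]
a=[cv2.resize(d["frame"][190:250,210:300,::-1],(400,400)),cv2.resize(s["frame"][125:215,290:380,::-1],(400,400),interpolation=cv2.INTER_CUBIC)]
cv2.imwrite("pics/pressed.png",np.hstack(a))
E
python3 goal.py
```

```text
[-3.99798692 -1.11228938  4.92543685] axial 8.508766602745753
{'time_s': 24.85, 'tool_pos': [0.501, 0.1488, 0.1072], 'tool_rot': [179.8051, 28.6815, -163.6641], 'force': [-4.3073, -2.1495, 4.1539], 'qpos': [-14.447, -10.4008, -5.921, 133.3134, 1.5898, 28.4171, 84.6367], 'grip_width': 0.0268}
seat minus tip, in tool axes [-5.14747103e-04  1.56868687e-05  8.63819531e-03] rot err [0.00345661 0.00058583 0.0001022 ]
```

View pics/pressed.png

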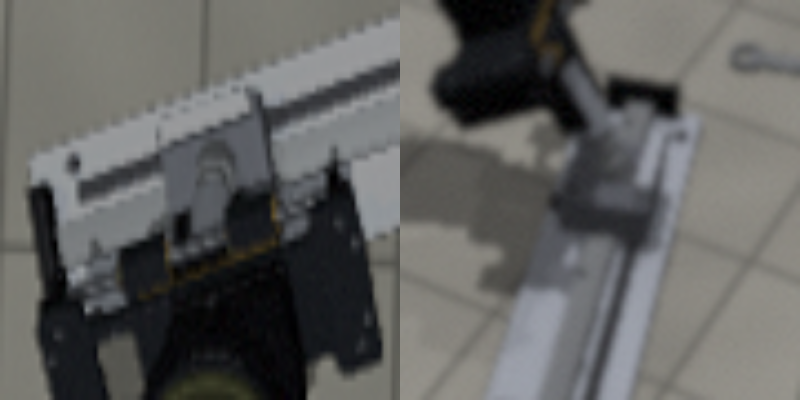

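Pictures: the nose sits on the boss with no brass left showing. Axial force passed its peak (about 10 N), fell to 6.4 N and is rising again at 8.5 N, so it has snapped through to about 7 mm. I ease back slightly and check the carriage against the earlier picture.

>>> {"fn": "play_rows", "kwargs": {"steps": [[[0, 0, -0.0003, 0, 0, 0, 0.015], [0, 0, 0, 0, 0, 0, 0.015], [0, 0, 0, 0, 0, 0, 0.015]]]}}

```text
time_s: 25.15
tool_pos: [0.5008, 0.1488, 0.1073]
tool_rot: [179.8, 28.7, -163.7]
force: [-2.7, -1.1, 3.5]
grip_width: 0.027
grasp_force: 112.8
```

```bash
python3 - <<'E'
from h import *
old=cv2.imread("pics/c_top.png"); old=cv2.resize(old,(140,80),interpolation=cv2.INTER_AREA)
n=np.array([-.46,-.135,.878]);F=[]
for i in range(6):
    d=read_camera("top");F.append(get_obs()["force"])
print("axial",(np.mean(F,0)-[0,0,-2.5])@n)
new=d["frame"][180:260,205:345,::-1]
up=lambda I:cv2.resize(cv2.cvtColor(np.ascontiguousarray(I),cv2.COLOR_BGR2GRAY),None,fx=8,fy=8,interpolation=cv2.INTER_CUBIC)
A,B=up(old),up(new)
for nm,(x0,y0,x1,y1) in dict(corner=(57,20,68,34),back=(40,23,60,32),plate_end=(8,30,20,50),far_end=(105,8,130,30)).items():
    t=A[y0*8:y1*8,x0*8:x1*8]; r=B[(y0-5)*8:(y1+5)*8,(x0-5)*8:(x1+5)*8]
    m=cv2.matchTemplate(r,t,cv2.TM_CCOEFF_NORMED);_,v,_,l=cv2.minMaxLoc(m);print(nm,round(v,3),(l[0]-40)/8,(l[1]-40)/8,"px")
E
python3 goal.py
```

```text
axial 6.576335958310639
corner 0.995 0.0 0.0 px
back 0.996 0.0 0.0 px
plate_end 0.999 0.0 0.0 px
far_end 0.999 0.0 0.0 px
{'time_s': 25.45, 'tool_pos': [0.5007, 0.1488, 0.1073], 'tool_rot': [179.8044, 28.669, -163.6621], 'force': [-3.2748, -0.9582, 3.4572], 'qpos': [-14.4505, -10.438, -5.9193, 133.3221, 1.5771, 28.4576, 84.6475], 'grip_width': 0.027}
seat minus tip, in tool axes [-3.65884630e-04  3.75856349e-05  8.42240592e-03] rot err [0.00348663 0.00036896 0.0001331 ]
```

```bash
python3 -c "
from cell import sign_off; print(sign_off())"
```

```text
the job is handed in; nothing more can be done
None
```

The job is handed in at 25.5 s on the clock: the carriage is in its detent and hasn't moved since, and the gun is held square on the nipple, snapped down to an estimated 6.5 mm (judged from about 6.6 N of spring force).

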